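# Tip the baked cakes into the canister

## Robot

A 7-joint arm with a two-finger parallel gripper is mounted at the origin on the work surface. World frame = base frame: x ahead of the robot, y to its left, z up, the work surface at z = 0. Lengths are in m, angles in rad, forces in N, time in s.
With the tool pointing down it reaches from about 0.4 to 0.85 m from the base axis. Payload 10.4 kg.
Tool frame: the origin (TCP) lies at the very end of the fingers, on their centre line; the grasp point (between the pads) lies 19 mm behind it; z points along the fingers, y is the direction in which the jaws open and shut (so a half turn about z gives the same grasp; the last joint's range is limited). The gripper opens to 87 mm and grips with 3 to 60 N. Pads are 19 mm wide; open, the fingers measure 117 mm over their backs; the gripper's body (75 mm by 190 mm) begins 51 mm behind the grasp point.
Start: joints at [1.116, 0.332, -0.065, 1.46, 0.022, 1.35, -0.088], TCP at [0.262, -0.568, 0.183] pointing down, gripper open.
Joint ranges: [-2.6, 2.6], [-0.5, 2.12], [-1.47, 1.34], [0.16, 2.42], [-1.27, 4.41], [0.06, 2.06], [-2.6, 2.6]. Speed limits (rad/s): [2.22, 2.22, 2.79, 2.79, 3.14, 3.14, 3.14].

## Interface

Orientations are given as a unit quaternion [x, y, z, w].
In Python, from bench import r, eyes, job gives the robot as it stands. The module is installed in compiled form; this text tells all that it offers.
- The arm moves only by the tool play_rows, never from a script. Its argument "motion" is a list of rows, each a list of 7 numbers: the shift along the tool's x, y, z as a fraction of full scale, then the turn, a rotation vector about the tool's x, y, z as a fraction of full scale, then the opening in per cent of the stroke, from 0 (shut) to 100 (fully open). A call has 1 to 5 rows; each row is the pose to reach, as a shift and turn from the pose commanded when the call began, along the tool's axes at that moment; what a row does not reach only later rows make up. Full scale, the value 1, is 0.2 m for a shift and 90 degrees for a turn. A row lasts 1/8 s, in which the tool goes at most 62.5 mm and 10.7 degrees, less where a joint would pass 70% of its speed; a pose out of reach is approached as far as the arm can. A call with a number of a shift or a turn outside -1 to 1 is refused whole. A call with a gripper value outside its range is refused whole. The fingers move at their own pace and stop on an object; "squeeze" is the grip in N (left out, the last holds). Time passes only in rows, so rows that repeat a pose let the fingers close. It gives the time, the measured TCP pose, the force and the opening at its end, in the units of the state.
- r.read_state(): the state, without advancing time (a new reading comes with each control period).
- eyes.camera(name): name is "side" or "top" or "wrist"; returns a dict with "image" (400x640x3 uint8, red, green, blue), "mtx" (3x3 intrinsics, pixels), "dist" ([k1, k2, p1, p2, k3] as OpenCV has them; the pictures are not rectified), "R" (3x3) and "t" (3): a world point X has camera coordinates R X + t. Camera axes: x right, y down, z forward; pixel columns grow to the right and rows downward; lengths in m; the calibration is good to about 2 mm. A picture is of the moment at which its call begins. There is no depth.
- job.close_job(): hands the job in, once; it reports no verdict.
Trained networks look in a picture, given as the dict that the camera call returned (one of the last four; its "shot" number tells which), for a name from the list of things; names that differ only in an ending like _2 or _b are one class to them, and where a whole thing is asked for, a point or a joint stands for the part that bears it (a point fixed in the world has none). Each returns a list of dicts, best first, with "p" (0 to 1); they miss things now and then, are a little off and sometimes report something else, mostly with a low value. They report only what shows in the picture. A call takes as long as a camera call. They do not tell look-alikes from the thing itself.
- eyes.regions_of(picture, label): "region" (400x640 bool, what is visible of it) and "xy" ([column, row] in pixels, amid what is visible of it).
- eyes.landmark_of(picture, label): "xy" ([column, row] in pixels: a listed point, or the origin of a listed thing).
The state is a dict: "time": time; "joint_positions": joint angles; "joint_vel": joint speeds; "joint_torque": joint torques, N m; "ee_pos": TCP position; "eef_rot": TCP orientation; "ft_force": force on the tool from outside, world axes, zero at the start; "torque": the same for the moment, N m; "width": finger opening in m.
Only numpy, scipy, OpenCV 4.12 (cv2) and the standard library are available. Lean on these libraries where they do the work, as an engineer would, in place of code of your own. Each camera call takes 0.05 s, during which the arm holds its last target. There are 200 camera calls.

## Task

Put the four little flower cakes away: take the lid off the metal canister and lay it on the round cork pad, then lift the black tray by its wooden bar and tip it low over the canister's open mouth so that all four cakes slide in. Set the empty tray back flat on the middle of its wooden board, lengthwise along it. Leave the canister standing where it is, and do not disturb the oil bottle, the gas can or the jar.

Things in the scene. Friction and masses are not known exactly. Their poses are not given: they have to be found in the camera images.
- board: pale wooden board, fixed, 230 x 150 x 15 mm thick. Origin: centre of its underside, on the bench. x along the 230 mm side. The tray starts on it. It stands to the left or to the right of the middle, the canister on the other side.
- tray: black steel tray, 200 x 118 mm, 0.26 kg. Origin: middle of its overall length and width, on its underside; x points to the open front edge, z up. Pan from x=-37 to +100 mm: floor 3 mm thick, walls 26 mm high at both long sides and the back, none in front. Behind it a wooden grip bar lies across on two low brackets (y=+-46 mm, 14 mm high); 43 mm are free between back wall and bar.
- tray_grip (a point): centre of the tray's wooden grip bar: 18 mm thick along the tray's x, 86 mm long along y, 30 mm tall, spanning 30 to 60 mm above the tray's underside, at tray x=-89 mm. Meant to be pinched across its thickness from above. Axes as the tray's.
- tray_lip (a point): middle of the tray's open front edge, on the floor's upper face, at tray x=+100 mm. Axes as the tray's.
- canister: loose open round metal canister, about 0.95 kg, outer diameter 166, inner diameter 158, height 100 mm, floor 4 mm thick. Origin: centre of its underside; z up. It starts closed by the lid. The gas can stands close beyond it (+x) and the jar close before it (-x), so that it is free only at its sides.
- lid: loose round metal lid of the canister, 0.28 kg. Origin: centre of the underside of its plug. The plug (diameter 148, 10 mm deep, tapered foot) drops into the mouth with 5 mm play all round; the flange above it (diameter 176, 10 to 15 mm above the origin) rests on the rim. Closed, its origin is 90 mm above the canister's.
- lid_knob (a point): middle of the lid's upright cylindrical knob, on the lid's axis, 48 mm above the lid's origin; knob diameter 30, from 35 to 60 mm above the lid's origin.
- pad: round cork pad fixed on the bench, diameter 176, 4 mm thick, empty at the start, where the lid is to be laid. Origin: centre of its underside. It lies in the middle, nearer to or farther from the robot than the oil bottle.
- oil: amber glass bottle standing upright, diameter 68, height 240 mm, origin at the centre of its underside. A bystander, loose: not to be pushed about or knocked over.
- gas: grey metal can standing upright, diameter 68, height 190 mm, origin at the centre of its underside. A bystander, loose: not to be pushed about or knocked over.
- jar: glass jar with steel cap standing upright, diameter 68, height 130 mm, origin at the centre of its underside. A bystander, loose: not to be pushed about or knocked over.
- cake0: baked golden-brown flower-shaped cake with five petals, 48 mm across, 22 mm thick, about 30 g, firm, one of four lying two by two in the tray. Origin: centre of its underside.
- cake1: baked golden-brown flower-shaped cake with five petals, 48 mm across, 22 mm thick, about 30 g, firm, one of four lying two by two in the tray. Origin: centre of its underside.
- cake2: baked golden-brown flower-shaped cake with five petals, 48 mm across, 22 mm thick, about 30 g, firm, one of four lying two by two in the tray. Origin: centre of its underside.
- cake3: baked golden-brown flower-shaped cake with five petals, 48 mm across, 22 mm thick, about 30 g, firm, one of four lying two by two in the tray. Origin: centre of its underside.
Not all that is in view belongs to the job. What is shaped like the cake2 but blue or white is not meant.

How it is judged:
On the way, in this order (a step that is already met when the one before it is completed fails the run):
1. the lid lies on the cork pad (horizontal distance between lid and pad below 0.04 m and height (world z) of lid below 0.01 m and angle between lid's own z axis and vertical below 0.06 rad), for 0.2 s.
2. the tray is tipped with its open edge low over the canister (lip within 100 mm of its axis and below 200 mm, tilt over 17 degrees) (angle between tray's own z axis and vertical above 0.3 rad and horizontal distance between tray_lip and canister below 0.1 m and height (world z) of tray_lip below 0.2 m), for 0.1 s.
3. all four cakes lie inside the canister (horizontal distance between each of cake0, cake1, cake2, cake3 and canister below 0.076 m and z of cake0 in the frame of canister between 0 and 0.088 m and z of cake1 in the frame of canister between 0 and 0.088 m and z of cake2 in the frame of canister between 0 and 0.088 m and z of cake3 in the frame of canister between 0 and 0.088 m), for 0.2 s.
At the end, for the whole second after the job is handed in: Four cakes at rest in the canister below its rim; lid flat, knob up, on the pad, within 40 mm of its centre; canister upright, within 50 mm of its start; tray flat on the board, within 40 mm of its centre along each board axis and 23 degrees of its length (all of step 1 and all of step 3 and angle between each of canister, tray's own z axis and vertical below 0.05 rad and distance of canister from where it was at the start of the episode below 0.05 m and x of tray in the frame of board between -0.04 and 0.04 m and y of tray in the frame of board between -0.04 and 0.04 m and height (world z) of tray between 0.012 and 0.02 m and angle between the x axis of tray and the x axis of board, either way round below 0.4 rad and linear speed of each of tray, lid, canister below 0.02 m/s and linear speed of each of cake0, cake1, cake2, cake3 below 0.03 m/s); the robot touches nothing.
It fails at once if the oil bottle is pushed more than 25 mm or tipped (distance of oil from where it was at the start of the episode above 0.025 m or angle between oil's own z axis and vertical above 0.2 rad).
It fails at once if the gas can is pushed more than 25 mm or tipped (distance of gas from where it was at the start of the episode above 0.025 m or angle between gas's own z axis and vertical above 0.2 rad).
It fails at once if the jar is pushed more than 25 mm or tipped (distance of jar from where it was at the start of the episode above 0.025 m or angle between jar's own z axis and vertical above 0.2 rad).
It also fails if it takes over 67 s, if anything falls off the work surface, if the arm or the gripper's body presses on something with over 40 N, if the wrist force passes 120 N, or if a joint passes its speed limit or range.

## Working session

There is one attempt and no reset: what is moved stays moved. The work goes in short steps, Python scripts to look and compute and a tool call to move; the robot and the scene stay as the last step left them, time stands still between calls to the robot, and variables do not carry over. Pictures are saved under pics/ and viewed, about 8 in all and at most 12, crops included, and the job is handed in when it is done.

Besides the shell and the picture viewer there is one more tool, called after "Call:" as name(argument=value, ...) on one line, values as JSON. play_rows: Moves the arm, as the interface text tells. Shift numbers are shares of 0.2 m and turn numbers shares of 90 degrees, none past 1 either way. Its arguments: {"type":"object","properties":{"motion":{"type":"array","items":{"type":"array","items":{"type":"number"}}},"squeeze":{"type":"number"}},"required":["motion"]}

```bash
mkdir -p pics; cat > h.py <<'E'
import numpy as np, cv2
from bench import r, eyes, job
from scipy.spatial.transform import Rotation as Ro
def ray(c,xy):
    p=cv2.undistortPoints(np.array([[xy]],float),c["mtx"],np.array(c["dist"],float))[0,0]
    R=np.array(c["R"]);t=np.array(c["t"]); return -R.T@t, R.T@np.array([p[0],p[1],1])
def atz(c,xy,z):
    o,d=ray(c,xy); return o+d*(z-o[2])/d[2]
def tri(l):
    A=np.zeros((3,3));b=np.zeros(3);P=[]
    for c,xy in l:
        o,d=ray(c,xy);d=d/np.linalg.norm(d);M=np.eye(3)-np.outer(d,d);A+=M;b+=M@o;P.append((o,M))
    x=np.linalg.solve(A,b); return x,[round(float(np.linalg.norm(M@(x-o))),4) for o,M in P]
def proj(c,X):
    return cv2.projectPoints(np.array(X,float).reshape(-1,1,3),cv2.Rodrigues(np.array(c["R"]))[0],np.array(c["t"],float),c["mtx"],np.array(c["dist"],float))[0][:,0]
def save(c,n): cv2.imwrite("pics/"+n,cv2.cvtColor(c["image"],cv2.COLOR_RGB2BGR))
def rel(pos,Rt):
    """row for target TCP pos & Rotation, from current measured"""
    s=r.read_state(); R0=Ro.from_quat(s["eef_rot"])
    return np.round(R0.inv().apply(np.array(pos)-s["ee_pos"])/.2,3), np.round((R0.inv()*Rt).as_rotvec()/(np.pi/2),3)
E
python3 - <<'E'
from h import *
s=r.read_state(); print({k:np.round(v,3) for k,v in s.items()})
print(Ro.from_quat(s["eef_rot"]).as_matrix().round(3))
T=eyes.camera("top");S=eyes.camera("side")
cv2.imwrite("pics/a.png",cv2.cvtColor(np.vstack([T["image"],S["image"]])[:, :],cv2.COLOR_RGB2BGR))
im=cv2.imread("pics/a.png");cv2.imwrite("pics/a.png",cv2.resize(im,(480,600)))
save(T,"top.png");save(S,"side.png")
H={'board':0,'tray':.015,'tray_grip':.06,'tray_lip':.018,'canister':0,'lid':.09,'lid_knob':.138,'pad':0,'oil':0,'gas':0,'jar':0,'cake2':.018}
for n,z in H.items():
    a=eyes.landmark_of(T,n);b=eyes.landmark_of(S,n)
    print(n,[(np.round(q["xy"],0),round(q["p"],2),atz(T,q["xy"],z).round(3)[:2]) for q in a[:5]],'| side',[(np.round(q["xy"],0),round(q["p"],2),atz(S,q["xy"],z).round(3)[:2]) for q in b[:5]])
    if a and b: print('   tri',tri([(T,a[0]["xy"]),(S,b[0]["xy"])]))
E
```

```text
{'time': np.float64(0.0), 'joint_positions': array([ 1.116,  0.333, -0.065,  1.461,  0.022,  1.35 , -0.089]), 'joint_vel': array([ 0.001, -0.001, -0.002,  0.   ,  0.   , -0.001,  0.001]), 'joint_torque': array([-0.0000e+00, -6.2325e+01,  2.4000e-02, -3.8989e+01, -6.1000e-02,
        4.0000e-02,  0.0000e+00]), 'ee_pos': array([ 0.261, -0.567,  0.182]), 'eef_rot': array([ 0.977,  0.214, -0.   , -0.001]), 'ft_force': array([-0.044,  0.18 , -0.177]), 'torque': array([-0.004,  0.077, -0.007]), 'width': np.float64(0.087)}
[[ 0.908  0.419 -0.001]
 [ 0.419 -0.908  0.001]
 [-0.    -0.001 -1.   ]]
board [] | side [(array([313., 279.]), 0.62, array([0.554, 0.259])), (array([307., 263.]), 0.49, array([0.578, 0.197])), (array([324., 268.]), 0.38, array([0.531, 0.213]))]
tray [(array([244., 224.]), 0.87, array([0.556, 0.262])), (array([449., 294.]), 0.72, array([ 0.391, -0.215]))] | side [(array([314., 278.]), 0.76, array([0.551, 0.271])), (array([316., 280.]), 0.3, array([0.544, 0.278]))]
   tri (array([0.55436669, 0.26361373, 0.00834989]), [0.0026, 0.0026])
tray_grip [(array([228., 262.]), 0.87,
[... 1912 characters left out ...]
ay([ 0.382, -0.215]))]
   tri (array([ 0.46439962, -0.26220619, -0.01432611]), [0.0848, 0.0848])
cake2 [(array([273., 153.]), 0.61, array([0.728, 0.195])), (array([255., 232.]), 0.6, array([0.536, 0.237])), (array([180., 210.]), 0.6, array([0.59 , 0.416])), (array([262., 209.]), 0.57, array([0.591, 0.22 ])), (array([232., 224.]), 0.56, array([0.555, 0.292]))] | side [(array([304., 262.]), 0.75, array([0.584, 0.216])), (array([290., 323.]), 0.73, array([0.584, 0.431])), (array([253., 257.]), 0.65, array([0.722, 0.214])), (array([320., 268.]), 0.55, array([0.538, 0.236])), (array([314., 280.]), 0.55, array([0.548, 0.279]))]
   tri (array([0.65450592, 0.19709823, 0.02160968]), [0.0704, 0.0704])
```

View pics/top.png

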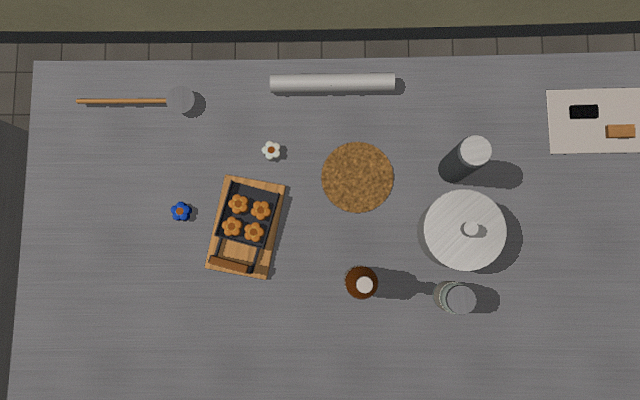

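View pics/side.png

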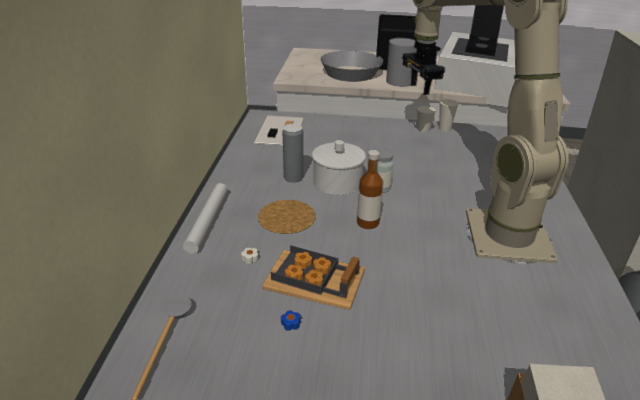

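The top view shows the pad at px (357,177), the lid at (465,229) with its knob at (472,229), gas can (465,160), jar (455,297), oil (360,282) and the tray on its board at (245,227), with the grip end nearer the robot. The side view agrees. Next I'll refine the lid, pad and tray from the regions.

```bash
python3 - <<'E'
from h import *
T=eyes.camera("top");S=eyes.camera("side")
def reg(c,n,z):
    for q in eyes.regions_of(c,n)[:3]:
        m=q["region"].astype(np.uint8)
        cs=max(cv2.findContours(m,0,2)[0],key=cv2.contourArea)[:,0].astype(float)
        P=np.array([atz(c,p,z)[:2] for p in cs])
        (cx,cy),rad=cv2.minEnclosingCircle(P.astype(np.float32)); b=cv2.minAreaRect(P.astype(np.float32))
        print(n,round(q["p"],2),np.round(q["xy"]),'circ',round(cx,3),round(cy,3),round(rad,3),'rect',np.round(b[0],3),np.round(b[1],3),round(b[2],1))
reg(T,"lid",.105);reg(T,"lid_knob",.105);reg(S,"lid",.105);reg(T,"pad",.004);reg(S,"pad",.004);reg(T,"board",.015);reg(T,"tray",.03);reg(T,"gas",.19);reg(T,"jar",.13);reg(T,"oil",.24);reg(T,"canister",.1)
print(rel([.535,-.235,.25],Ro.from_quat([1,0,0,0])))
E
```

```text
lid 0.57 [466. 232.] circ 0.531 -0.232 0.088 rect [ 0.531 -0.233] [0.173 0.172] 69.1
lid_knob 0.95 [464. 229.] circ 0.533 -0.231 0.089 rect [ 0.532 -0.232] [0.176 0.172] 89.4
lid 0.94 [338. 155.] circ 0.54 -0.234 0.102 rect [ 0.532 -0.229] [0.184 0.18 ] 60.8
pad 0.62 [356. 174.] circ 0.67 -0.007 0.09 rect [ 0.67  -0.009] [0.172 0.173] 89.5
pad 0.48 [242. 224.] circ 0.55 0.267 0.116 rect [0.547 0.267] [0.131 0.209] 74.7
pad 0.74 [286. 216.] circ 0.67 -0.005 0.09 rect [ 0.668 -0.004] [0.174 0.172] 8.0
board 0.79 [252. 249.] circ 0.55 0.258 0.132 rect [0.55  0.258] [0.15  0.231] 79.3
tray 0.67 [255. 228.] circ 0.535 0.237 0.025 rect [0.536 0.236] [0.045 0.047] 0.9
tray 0.59 [246. 218.] circ 0.548 0.262 0.114 rect [0.546 0.263] [0.128 0.201] 73.8
gas 0.73 [466. 161.] circ 0.666 -0.215 0.061 rect [ 0.667 -0.214] [0.063 0.121] 42.3
jar 0.63 [455. 296.] circ 0.391 -0.197 0.044 rect [ 0.391 -0.197] [0.088 0.064] 68.2
jar 0.3 [247. 246.] circ 0.541 0.238 0.121 rect [0.541 0.237] [0.137 0.205] 79.1
oil 0.9 [362. 282.] circ 0.428 0.0 0.033 rect [ 0.427 -0.002] [0.061 0.06 ] 89.7
canister 0.57 [428. 246.] circ 0.515 -0.17 0.063 rect [ 0.51  -0.152] [0.126 0.037] 16.1
(array([ 1.938, -0.938, -0.335]), array([ 0.   , -0.   ,  0.275]))
```

Call:
play_rows(motion=[[0.1,-0.05,-0.1,0,0,0.05,60],[0.3,-0.15,-0.2,0,0,0.1,60],[0.5,-0.25,-0.335,0,0,0.16,60],[0.75,-0.37,-0.335,0,0,0.22,60],[1.0,-0.48,-0.335,0,0,0.275,60]], squeeze=30)

```text
time: 2.58
ee_pos: [0.4041, -0.3955, 0.2507]
eef_rot: [1.0, -0.002, 0.0, 0.0]
ft_force: [0.7, -0.2, 1.0]
width: 0.0535
```

```bash
python3 - <<'E'
from h import *
s=r.read_state();print(s["ee_pos"],s["joint_positions"]);print(rel([.532,-.232,.25],Ro.from_quat([1,0,0,0])))
E
```

```text
[ 0.40406281 -0.39547264  0.25068471] [ 0.82821619  0.17855811 -0.15522214  1.51088295  0.02781739  1.45305192
 -0.90207222]
(array([ 0.637, -0.82 ,  0.003]), array([ 0.001, -0.001, -0.002]))
```

Call:
play_rows(motion=[[0.15,-0.19,0,0,0,0,60],[0.35,-0.45,0,0,0,0,60],[0.55,-0.7,0,0,0,0,60],[0.63,-0.81,0,0,0,0,60],[0.635,-0.815,0,0,0,0,60]])

```text
time: 3.2
ee_pos: [0.5316, -0.2307, 0.25]
eef_rot: [1.0, 0.002, 0.0, -0.0]
ft_force: [-1.2, -0.1, -0.4]
width: 0.0521
```

```bash
python3 - <<'E'
from h import *
s=r.read_state();print(s["ee_pos"])
W=eyes.camera("wrist");save(W,"w1.png")
for c,nm in ((W,"w"),):
    for q in eyes.landmark_of(c,"lid_knob")[:2]: print(nm,q["xy"],q["p"],atz(c,q["xy"],.138))
    for q in eyes.regions_of(c,"lid")[:1]:
        cs=max(cv2.findContours(q["region"].astype(np.uint8),0,2)[0],key=cv2.contourArea)[:,0].astype(float)
        print(cv2.minEnclosingCircle(np.array([atz(c,p,.105)[:2] for p in cs],np.float32)))
print(proj(W,[[.532,-.232,.15]]))
E
```

```text
[ 0.53158549 -0.23072215  0.25002482]
w [320.0, 196.7] 0.62 [ 0.53124098 -0.23239465  0.138     ]
((0.53226238489151, -0.23194800317287445), 0.08849164843559265)
[[319.72045674 198.51961225]]
```

View pics/w1.png

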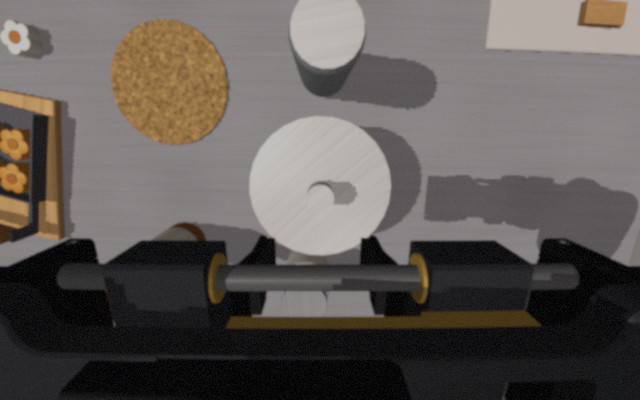

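The knob is at px (320,197), on the expected spot. The camera housing sits on the +x side, so I'll check its clearance to the gas can before descending.

```bash
python3 - <<'E'
from h import *
W=eyes.camera("wrist");print(-np.array(W["R"]).T@W["t"], r.read_state()["ee_pos"])
E
```

```text
[ 0.60254092 -0.23403288  0.45216362] [ 0.52933471 -0.23529048  0.25007866]
```

Call:
play_rows(motion=[[0.01,-0.01,0.15,0,0,0,60],[0.01,-0.01,0.35,0,0,0,60],[0.01,-0.01,0.55,0,0,0,60],[0.01,-0.01,0.65,0,0,0,60],[0.01,-0.01,0.65,0,0,0,20]], squeeze=30)

```text
time: 4.03
ee_pos: [0.5304, -0.2327, 0.1187]
eef_rot: [1.0, -0.001, -0.001, -0.0]
ft_force: [0.1, 0.2, 0.7]
width: 0.0476
```

Call:
play_rows(motion=[[0,0,0,0,0,0,10],[0,0,0,0,0,0,10],[0,0,0,0,0,0,10],[0,0,-0.05,0,0,0,10],[0,0,-0.12,0,0,0,10]], squeeze=30)

```text
time: 4.65
ee_pos: [0.5321, -0.2318, 0.145]
eef_rot: [1.0, -0.0, 0.0, 0.0]
ft_force: [-1.1, -0.0, 0.5]
width: 0.0097
```

Width 9.7 mm means the knob isn't held, so I'll look.

```bash
python3 - <<'E'
from h import *
s=r.read_state();print(s["ee_pos"],s["width"],s["ft_force"])
S=eyes.camera("side");W=eyes.camera("wrist")
a=cv2.resize(S["image"][100:220,270:430],(640,480));b=W["image"][:, :]
cv2.imwrite("pics/b.png",cv2.cvtColor(np.hstack([cv2.resize(a,(400,300)),cv2.resize(b,(400,300))]),cv2.COLOR_RGB2BGR))
E
```

```text
[ 0.53211338 -0.23175487  0.14502598] 0.0097292382165703 [-1.13447592 -0.03410683  0.53056891]
```

View pics/b.png

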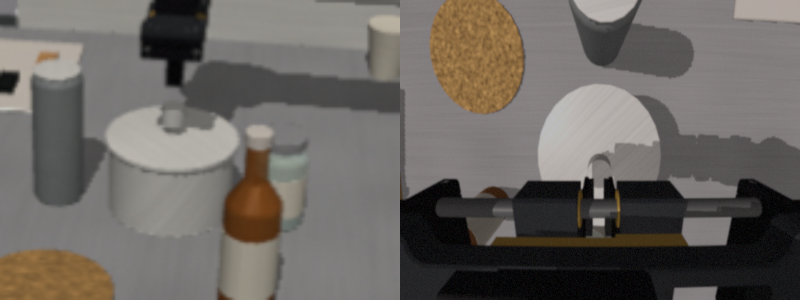

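```bash
python3 - <<'E'
from h import *
s=r.read_state();p=s["ee_pos"]
for n in("wrist","side","top"):
    c=eyes.camera(n)
    k=eyes.landmark_of(c,"lid_knob")[:1]
    print(n,'tcp',proj(c,[p]).round(0),'knob mid/top model',proj(c,[[.532,-.232,.138],[.532,-.232,.15]]).round(0).tolist(),'net',[(np.round(q["xy"]),q["p"]) for q in k])
    save(c,"c_%s.png"%n)
import cv2
a=cv2.imread("pics/c_wrist.png")[170:330,240:400];b=cv2.imread("pics/c_side.png")[90:190,290:390]
cv2.imwrite("pics/c.png",np.hstack([cv2.resize(a,(400,400),interpolation=2),cv2.resize(b,(400,400),interpolation=2)]))
E
```

```text
wrist tcp [[319. 230.]] knob mid/top model [[319.0, 228.0], [319.0, 233.0]] net [(array([320., 228.]), 0.93)]
side tcp [[339. 143.]] knob mid/top model [[339.0, 145.0], [339.0, 142.0]] net [(array([341., 142.]), 0.62)]
top tcp [[470. 228.]] knob mid/top model [[469.0, 229.0], [471.0, 228.0]] net []
```

View pics/c.png

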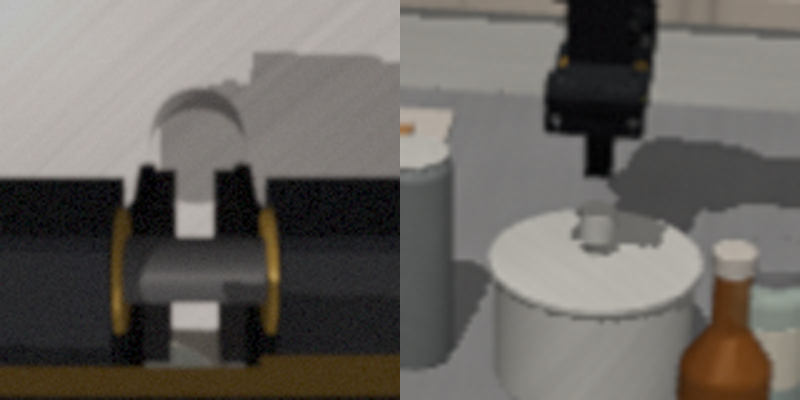

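```bash
python3 - <<'E'
from h import *
s=r.read_state();p=s["ee_pos"];print(p,s["eef_rot"])
W=eyes.camera("wrist");S=eyes.camera("side")
for dz in(0,.01,.02,.03): print(dz,proj(W,[p+[.0095,0,dz]]).round(1),proj(S,[p+[0,0,dz]]).round(1))
print('start',proj(S,[[.262,-.568,.183],[.262,-.568,.213]]).round(1))
a=cv2.imread("pics/side.png")[50:110,390:470];cv2.imwrite("pics/d.png",np.hstack([cv2.resize(a,(400,300),interpolation=0),cv2.resize(S["image"][110:170,300:380,::-1],(400,300),interpolation=0)]))
E
```

```text
[ 0.53183426 -0.23170627  0.14364617] [ 9.99999944e-01 -9.39394963e-05 -3.03220674e-04 -1.06257028e-04]
0 [[318.8 218. ]] [[339.  143.7]]
0.01 [[318.9 222.3]] [[339.1 140.9]]
0.02 [[319.  226.9]] [[339.2 138.1]]
0.03 [[319.  232.1]] [[339.3 135.3]]
start [[417.9  99.1]
 [418.9  91.6]]
```

View pics/d.png

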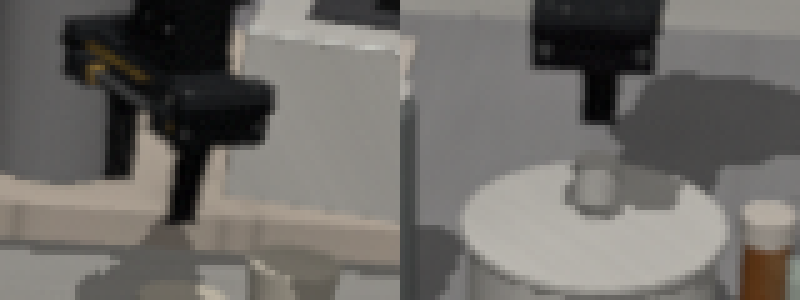

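The pictures show the fingertips about 33 mm behind the reported TCP, at the start as well as now. So the jaws closed just above the knob, and I'll work about 24 mm lower.

Call:
play_rows(motion=[[0,0,0,0,0,0,60],[0,0,0,0,0,0,60],[0,0,0,0,0,0,60],[0,0,0.1,0,0,0,60],[0,0,0.23,0,0,0,60]], squeeze=35)

```text
time: 5.78
ee_pos: [0.5326, -0.232, 0.0981]
eef_rot: [1.0, -0.0, 0.001, 0.0]
ft_force: [-0.0, -0.1, -1.0]
width: 0.0484
```

Call:
play_rows(motion=[[0,0,0,0,0,0,60],[0,0,0,0,0,0,10],[0,0,0,0,0,0,10],[0,0,0,0,0,0,10],[0,0,0,0,0,0,10]])

```text
time: 6.4
ee_pos: [0.5325, -0.2322, 0.0989]
eef_rot: [1.0, -0.0, 0.001, 0.0]
ft_force: [-0.8, 1.0, 3.8]
width: 0.0286
```

Call:
play_rows(motion=[[0,0,-0.1,0,0,0,10],[0,0,-0.3,0,0,0,10],[0,0,-0.55,0,0,0,10],[0,-0.1,-0.75,0,0,0,10],[0,-0.3,-0.8,0,0,0,10]])

```text
time: 7.02
ee_pos: [0.5327, -0.1728, 0.2605]
eef_rot: [1.0, -0.002, 0.002, 0.001]
ft_force: [0.9, 0.5, -3.3]
width: 0.0287
```

Call:
play_rows(motion=[[0.1,-0.15,0,0,0,0,10],[0.3,-0.4,0,0,0,0,10],[0.5,-0.62,0,0,0,0,10],[0.65,-0.79,0,0,0,0,10],[0.69,-0.83,0,0,0,0,10]])

```text
time: 7.65
ee_pos: [0.6706, -0.0018, 0.2564]
eef_rot: [1.0, 0.002, -0.001, -0.001]
ft_force: [-0.0, -0.0, -2.5]
width: 0.0287
```

```bash
python3 - <<'E'
from h import *
s=r.read_state();print(s["ee_pos"],s["width"],s["ft_force"])
c=eyes.camera("side");save(c,"e.png")
q=eyes.landmark_of(c,"lid_knob")[0];print(q["xy"],q["p"],proj(c,[[*s["ee_pos"][:2],s["ee_pos"][2]+.04]]))
print(eyes.landmark_of(c,"lid")[:1])
E
```

```text
[ 0.67060176 -0.00181032  0.25639869] 0.028749193036932904 [-0.00616929 -0.0463169  -2.52638348]
[282.9, 130.2] 0.8 [[283.17301873 128.17517199]]
[{'xy': [285.7, 145.3], 'p': 0.87}]
```

Lid is in hand (about 2.6 N). Lowering it onto the pad.

Call:
play_rows(motion=[[0,0.02,0.15,0,0,0,10],[0,0.02,0.4,0,0,0,10],[0,0.02,0.65,0,0,0,10],[0,0.02,0.85,0,0,0,10],[0,0.02,0.98,0,0,0,10]])

```text
time: 8.43
ee_pos: [0.6684, -0.0126, 0.0602]
eef_rot: [1.0, -0.001, -0.001, 0.001]
ft_force: [-0.4, 0.5, -0.6]
width: 0.0287
```

Call:
play_rows(motion=[[0,0,0.08,0,0,0,10],[0,0,0.16,0,0,0,10],[0,0,0.215,0,0,0,10],[0,0,0.235,0,0,0,10],[0,0,0.235,0,0,0,10]])

```text
time: 9.05
ee_pos: [0.6703, -0.0098, 0.0153]
eef_rot: [1.0, -0.0, 0.0, 0.0]
ft_force: [-0.8, -0.3, -2.1]
width: 0.0289
```

Call:
play_rows(motion=[[0,0,0.012,0,0,0,10],[0,0,0.012,0,0,0,10],[0,0,0.012,0,0,0,57],[0,0,0.012,0,0,0,57],[0,0,0.012,0,0,0,57]])

```text
time: 9.68
ee_pos: [0.6703, -0.0098, 0.0129]
eef_rot: [1.0, -0.0, 0.0, 0.0]
ft_force: [0.2, -0.5, 0.5]
width: 0.0471
```

Call:
play_rows(motion=[[0,0,-0.1,0,0,0,57],[0,0,-0.3,0,0,0,57],[0,-0.2,-0.55,0,0,0,57],[-0.1,-0.45,-0.75,0,0,0,57],[-0.2,-0.7,-0.85,0,0,0,57]])

```text
time: 10.3
ee_pos: [0.6309, 0.1307, 0.1864]
eef_rot: [1.0, -0.001, 0.002, -0.0]
ft_force: [0.2, 1.2, -0.3]
width: 0.0493
```

```bash
python3 - <<'E'
from h import *
s=r.read_state();print(s["ee_pos"],s["joint_positions"],s["time"])
c=eyes.camera("side")
q=eyes.landmark_of(c,"lid_knob")[0];print('knob',q["p"],atz(c,q["xy"],.052))
q=eyes.landmark_of(c,"lid")[0];print('lid',q["p"],atz(c,q["xy"],.004))
T=eyes.camera("top")
for n,z in(("tray_grip",.06),("tray_lip",.018),("tray",.015)):
    a=eyes.landmark_of(T,n);b=eyes.landmark_of(c,n)
    print(n,a and atz(T,a[0]["xy"],z),b and atz(c,b[0]["xy"],z))
# target: above grip; tool y along tray x heading -17 deg
h=np.deg2rad(-17);y=np.array([np.cos(h),np.sin(h),0]);z=np.array([0,0,-1.]);R=Ro.from_matrix(np.c_[np.cross(y,z),y,z])
print(R.as_euler('zyx',True),rel([.465,.288,.18],R))
E
```

```text
[0.63088909 0.1306828  0.18642393] [ 0.07557832  0.4101157  -0.47582387  1.38465735  0.18779279  1.38715941
 -1.97215389] 10.3
knob 0.89 [ 0.66144011 -0.0045621   0.052     ]
lid 0.8 [ 0.67077951 -0.00334088  0.004     ]
tray_grip [0.46128652 0.28315092 0.06      ] [0.45889126 0.2805138  0.06      ]
tray_lip [] [0.64274297 0.23284125 0.018     ]
tray [0.54946862 0.2575057  0.015     ] [0.54891059 0.27851384 0.015     ]
[-73.   0. 180.] (array([-0.829, -0.797,  0.01 ]), array([-0.   ,  0.001, -0.812]))
```

Lid is on the pad within about 5 mm. Next, the tray grip.

Call:
play_rows(motion=[[-0.1,-0.1,0,0,0,-0.1,57],[-0.3,-0.27,0,0,0,-0.21,57],[-0.5,-0.45,0,0,0,-0.33,57],[-0.7,-0.63,0,0,0,-0.44,57],[-0.83,-0.75,0,0,0,-0.55,57]])

```text
time: 11.42
ee_pos: [0.4626, 0.2809, 0.1824]
eef_rot: [0.907, 0.422, -0.0, 0.0]
ft_force: [0.7, -0.4, -0.1]
width: 0.0496
```

Call:
play_rows(motion=[[0,0,0,0,0,-0.09,57],[0,0,0,0,0,-0.18,57],[0,0,0,0,0,-0.27,57],[0,0,0,0,0,-0.272,57]])

```text
time: 11.92
ee_pos: [0.4647, 0.2791, 0.1822]
eef_rot: [0.799, 0.601, -0.0, -0.0]
ft_force: [0.1, -0.3, -0.2]
width: 0.0494
```

```bash
python3 - <<'E'
from h import *
s=r.read_state();print(s["ee_pos"],s["joint_positions"],s["time"])
W=eyes.camera("wrist");save(W,"f.png")
for n,z in(("tray_grip",.06),("tray_lip",.018),("tray",.015)):
    a=eyes.landmark_of(W,n)
    print(n,[(np.round(q["xy"]),q["p"],atz(W,q["xy"],z)) for q in a[:2]])
h=np.deg2rad(-16);y=np.array([np.cos(h),np.sin(h),0]);z=np.array([0,0,-1.]);R=Ro.from_matrix(np.c_[np.cross(y,z),y,z])
print(rel([.462,.284,.02],R))
E
```

```text
[0.46468457 0.27909437 0.18218024] [ 0.05133301  0.23047549 -0.77404346  1.65017688  0.16503158  1.32873965
 -1.03070621] 11.925
tray_grip [(array([312., 192.]), 0.95, array([0.45977049, 0.28391089, 0.06      ]))]
tray_lip [(array([458., 182.]), 0.8, array([0.64341817, 0.23692593, 0.018     ]))]
tray [(array([384., 186.]), 0.61, array([0.55000439, 0.25692046, 0.015     ]))]
(array([ 0.019, -0.018,  0.811]), array([-0.   ,  0.   , -0.002]))
```

View pics/f.png

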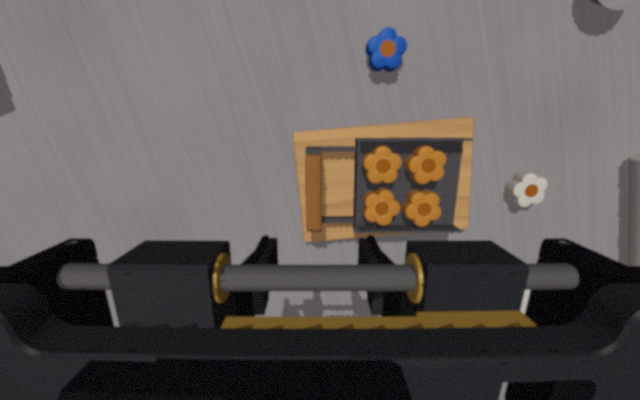

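Bar at px (314,190) and four orange cakes in the pan, all consistent with the numbers. Descending onto the bar.

Call:
play_rows(motion=[[0.02,-0.024,0.15,0,0,0,57],[0.02,-0.024,0.4,0,0,0,57],[0.02,-0.024,0.65,0,0,0,57],[0.02,-0.024,0.81,0,0,0,57],[0.02,-0.024,0.84,0,0,0,57]])

```text
time: 12.75
ee_pos: [0.4597, 0.284, 0.0126]
eef_rot: [0.799, 0.601, -0.002, -0.0]
ft_force: [-0.1, 0.4, 0.4]
width: 0.0496
```

Call:
play_rows(motion=[[0,0,0,0,0,0,5],[0,0,0,0,0,0,5],[0,0,0,0,0,0,5],[0,0,0,0,0,0,5],[0,0,0,0,0,0,5]], squeeze=60)

```text
time: 13.38
ee_pos: [0.4613, 0.2849, 0.0149]
eef_rot: [0.799, 0.602, 0.0, 0.0]
ft_force: [-0.1, -0.2, 4.3]
width: 0.0176
```

Bar is held (17.6 mm). A small helper will turn tray poses into rows.

```bash
cat >> h.py <<'E'
def tray(lip=None,hd=0,tilt=0,tcp=None):
    """TCP pose from tray lip (or TCP) position, heading & nose-down tilt (deg)"""
    Rt=Ro.from_euler('z',hd,degrees=True)*Ro.from_euler('y',tilt,degrees=True)
    R=Rt*Ro.from_matrix(np.array([[0,1,0],[1,0,0],[0,0,-1.]]).T)  # tool x=tray y, y=tray x, z=-z
    p=np.array(tcp,float) if tcp is not None else np.array(lip)-Rt.apply([.189,0,.003])
    return p,R
def rows(*a,open=5):
    for k in a:
        s,t=rel(*tray(**k)); print([*s.tolist(),*t.tolist(),open])
E
python3 - <<'E'
from h import *
s=r.read_state();print(s["ee_pos"],s["joint_positions"])
rows(dict(tcp=[.461,.285,.03],hd=-16,tilt=-1),dict(tcp=[.461,.285,.06],hd=-16,tilt=-4),dict(tcp=[.461,.283,.095],hd=-16,tilt=-6),dict(tcp=[.463,.28,.135],hd=-18,tilt=-6),dict(tcp=[.466,.275,.175],hd=-22,tilt=-6))
E
```

```text
[0.46130859 0.28493601 0.01489181] [-0.02249466  0.40880545 -0.72558073  1.83317752  0.31587405  1.01707859
 -1.15535543]
[-0.0, -0.002, -0.076, -0.011, -0.0, -0.0, 5]
[-0.0, -0.001, -0.226, -0.044, -0.0, -0.0, 5]
[-0.01, 0.002, -0.401, -0.066, -0.0, -0.0, 5]
[-0.021, 0.015, -0.601, -0.066, -0.001, 0.022, 5]
[-0.041, 0.037, -0.801, -0.066, -0.004, 0.066, 5]
```

Call:
play_rows(motion=[[0,0,-0.075,-0.011,0,0,5],[0,0,-0.225,-0.044,0,0,5],[-0.01,0,-0.4,-0.066,0,0,5],[-0.02,0.015,-0.6,-0.066,0,0.022,5],[-0.04,0.037,-0.8,-0.066,-0.004,0.066,5]])

```text
time: 14.0
ee_pos: [0.4647, 0.275, 0.176]
eef_rot: [0.828, 0.558, 0.028, 0.044]
ft_force: [0.6, -0.3, -4.3]
width: 0.0176
```

```bash
python3 - <<'E'
from h import *
s=r.read_state();print(s["ee_pos"],s["width"],s["ft_force"],s["torque"],s["joint_positions"])
S=eyes.camera("side")
p,R=s["ee_pos"],Ro.from_quat(s["eef_rot"])
for n,v in(("tray_lip",[0,.189,-.003]),("tray_grip",[0,0,-.045])):
    q=eyes.landmark_of(S,n); print(n,q and (q[0]["xy"],q[0]["p"]),proj(S,[p+R.apply(v)]))
rows(dict(tcp=[.475,.26,.215],hd=-27,tilt=-6),dict(tcp=[.485,.24,.255],hd=-34,tilt=-6),dict(tcp=[.5,.215,.285],hd=-42,tilt=-6),dict(tcp=[.515,.185,.3],hd=-51,tilt=-6),dict(tcp=[.53,.15,.3],hd=-60,tilt=-6))
E
```

```text
[0.46466561 0.27499919 0.17598036] 0.017612905925257796 [ 0.63537862 -0.3305572  -4.32326897] [ 0.1948695   0.40614721 -0.02288959] [ 0.00794661  0.1676108  -0.75912692  1.72456995  0.22055907  1.2581133
 -1.19019074]
tray_lip ([318.3, 219.3], 0.36) [[282.0735041  201.06004351]]
tray_grip ([353.7, 213.7], 0.85) [[353.41788028 216.44307445]]
[-0.056, 0.09, -0.185, 0.001, -0.007, 0.055, 5]
[-0.13, 0.195, -0.375, 0.001, -0.015, 0.133, 5]
[-0.217, 0.326, -0.512, 0.001, -0.024, 0.221, 5]
[-0.328, 0.459, -0.573, 0.001, -0.035, 0.321, 5]
[-0.463, 0.593, -0.559, 0.001, -0.045, 0.42, 5]
```

Call:
play_rows(motion=[[-0.056,0.09,-0.185,0.001,-0.007,0.06,5],[-0.13,0.195,-0.375,0.001,-0.015,0.135,5],[-0.217,0.326,-0.51,0.001,-0.024,0.22,5],[-0.328,0.46,-0.573,0.001,-0.035,0.32,5],[-0.463,0.593,-0.56,0.001,-0.045,0.42,5]])

```text
time: 14.78
ee_pos: [0.5298, 0.1495, 0.2979]
eef_rot: [0.965, 0.257, 0.012, 0.05]
ft_force: [1.0, 0.4, -4.8]
width: 0.0175
```

```bash
python3 - <<'E'
from h import *
s=r.read_state();print(s["ee_pos"],s["width"],s["joint_positions"])
rows(dict(tcp=[.54,.125,.3],hd=-69,tilt=-6),dict(tcp=[.552,.09,.3],hd=-78,tilt=-6),dict(tcp=[.565,.055,.3],hd=-87,tilt=-6),dict(tcp=[.577,.025,.3],hd=-96,tilt=-6),dict(tcp=[.585,.005,.3],hd=-103,tilt=-6))
E
```

```text
[0.52977634 0.14948433 0.2978678 ] 0.017526304753792576 [ 0.10483533  0.16193706 -0.60949177  1.46148314  0.19573233  1.54815311
 -1.55278697]
[-0.017, 0.132, 0.003, -0.001, -0.008, 0.098, 5]
[-0.052, 0.313, 0.022, -0.001, -0.019, 0.197, 5]
[-0.082, 0.496, 0.041, -0.0, -0.029, 0.297, 5]
[-0.105, 0.655, 0.057, -0.0, -0.039, 0.396, 5]
[-0.12, 0.761, 0.068, -0.0, -0.048, 0.474, 5]
```

Call:
play_rows(motion=[[-0.017,0.132,0.003,0,-0.008,0.098,5],[-0.052,0.313,0.022,0,-0.019,0.197,5],[-0.082,0.496,0.041,0,-0.029,0.297,5],[-0.105,0.655,0.057,0,-0.039,0.396,5],[-0.12,0.761,0.068,0,-0.048,0.474,5]])

```text
time: 15.4
ee_pos: [0.5852, 0.0037, 0.2985]
eef_rot: [0.992, -0.114, -0.008, 0.052]
ft_force: [-0.3, -0.5, -4.6]
width: 0.0174
```

```bash
python3 - <<'E'
from h import *
s=r.read_state();print(s["ee_pos"],s["width"],s["joint_positions"])
T=eyes.camera("top");S=eyes.camera("side")
p,R=s["ee_pos"],Ro.from_quat(s["eef_rot"])
X=p+R.apply([0,.189,-.003])
im=T["image"].copy();jm=S["image"].copy()
for c,i in((T,im),(S,jm)):
    for P in(p+R.apply([.059,.189,-.003]),p+R.apply([-.059,.189,-.003]),[.532,-.232,.1]):
        u=proj(c,[P])[0];cv2.circle(i,(int(u[0]),int(u[1])),2,(255,0,255),-1)
cv2.imwrite("pics/g.png",cv2.cvtColor(np.hstack([im[100:400,240:540],jm[60:360,200:500]]),cv2.COLOR_RGB2BGR))
rows(dict(lip=[.544,-.18,.28],hd=-105,tilt=-3),dict(lip=[.544,-.183,.25],hd=-105,tilt=0),dict(lip=[.543,-.186,.21],hd=-105,tilt=3),dict(lip=[.543,-.19,.175],hd=-105,tilt=6),dict(lip=[.542,-.193,.15],hd=-105,tilt=9))
E
```

```text
[0.58518229 0.00369247 0.29847104] 0.017419203090998567 [ 0.19340707  0.26970567 -0.43615007  1.32593671  0.20658878  1.61960459
 -2.02682008]
[0.036, -0.024, 0.153, 0.035, 0.0, 0.02, 5]
[0.04, -0.023, 0.254, 0.068, 0.001, 0.02, 5]
[0.039, -0.022, 0.406, 0.101, 0.002, 0.02, 5]
[0.044, -0.013, 0.533, 0.135, 0.002, 0.02, 5]
[0.043, -0.0, 0.611, 0.168, 0.003, 0.02, 5]
```

View pics/g.png

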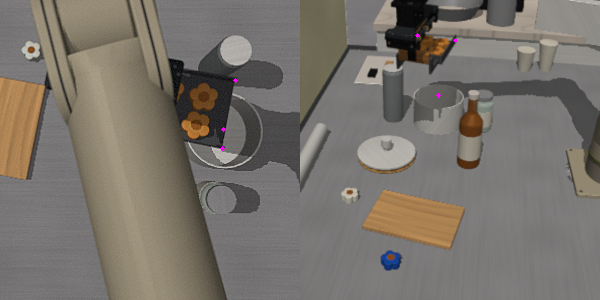

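The predicted lip corners fall on the tray's front edge in both views, cakes are in, and the lid lies on the pad. Lowering and tipping gently.

Call:
play_rows(motion=[[0.036,-0.024,0.15,0.035,0,0.02,5],[0.04,-0.023,0.254,0.068,0,0.02,5],[0.04,-0.022,0.406,0.1,0,0.02,5],[0.043,-0.013,0.533,0.135,0,0.02,5],[0.043,0,0.611,0.168,0,0.02,5]])

```text
time: 16.12
ee_pos: [0.5893, -0.0081, 0.1763]
eef_rot: [0.989, -0.126, 0.008, -0.08]
ft_force: [0.4, 0.2, -4.7]
width: 0.0174
```

```bash
python3 - <<'E'
from h import *
s=r.read_state();print(s["ee_pos"],s["width"],s["joint_positions"])
L=[.542,-.193]
rows(*[dict(lip=[*L,z],hd=-105,tilt=t) for z,t in((.135,14),(.125,20),(.12,26),(.12,31),(.12,35))])
E
```

```text
[ 0.58930435 -0.00809903  0.17633705] 0.017386818623906966 [ 0.39434556  0.26874221 -0.42242607  1.58503615 -0.04876258  1.27239013
 -1.82260765]
[0.01, 0.032, -0.013, 0.054, 0.004, 0.005, 5]
[0.01, 0.052, -0.062, 0.12, 0.004, 0.005, 5]
[0.009, 0.078, -0.133, 0.187, 0.004, 0.005, 5]
[0.009, 0.104, -0.212, 0.242, 0.004, 0.005, 5]
[0.008, 0.13, -0.272, 0.287, 0.005, 0.005, 5]
```

Call:
play_rows(motion=[[0.01,0.032,-0.013,0.054,0.004,0.005,5],[0.01,0.052,-0.062,0.12,0.004,0.005,5],[0.01,0.078,-0.133,0.187,0.004,0.005,5],[0.009,0.104,-0.212,0.242,0.004,0.005,5],[0.008,0.13,-0.272,0.287,0.005,0.005,5]])

```text
time: 16.75
ee_pos: [0.5831, -0.0424, 0.2279]
eef_rot: [0.945, -0.125, 0.041, -0.298]
ft_force: [0.0, 0.4, -4.1]
width: 0.0173
```

```bash
python3 - <<'E'
from h import *
s=r.read_state();print(s["ee_pos"],s["width"],s["ft_force"],s["joint_positions"],(Ro.from_quat(s["eef_rot"])).apply([0,.189,-.003])+s["ee_pos"])
L=[.542,-.193]
rows(*[dict(lip=[*L,z],hd=-105,tilt=t) for z,t in((.12,38),(.12,42),(.12,46),(.12,50),(.12,50))])
S=eyes.camera("side");print([(np.round(q["xy"]),round(q["p"],2)) for q in eyes.landmark_of(S,"cake2")])
E
```

```text
[ 0.58305193 -0.04241654  0.22793794] 0.01727717524353095 [ 2.23314596e-03  3.70528218e-01 -4.07446038e+00] [ 0.71523936  0.28610669 -0.40120068  1.59248145 -0.51335541  1.35488283
 -1.37693106] [ 0.54253509 -0.19350626  0.12182346]
[-0.003, 0.004, -0.04, 0.033, -0.002, -0.0, 5]
[-0.003, 0.009, -0.106, 0.077, -0.002, 0.0, 5]
[-0.003, 0.018, -0.171, 0.122, -0.002, 0.0, 5]
[-0.003, 0.032, -0.236, 0.166, -0.002, 0.0, 5]
[-0.003, 0.032, -0.236, 0.166, -0.002, 0.0, 5]
[(array([248., 257.]), 0.7), (array([314., 279.]), 0.57), (array([290., 320.]), 0.52)]
```

Call:
play_rows(motion=[[0,0.004,-0.04,0.033,0,0,5],[0,0.009,-0.106,0.077,0,0,5],[0,0.018,-0.17,0.122,0,0,5],[0,0.032,-0.236,0.166,0,0,5],[0,0.032,-0.236,0.166,0,0,5]])

```text
time: 17.48
ee_pos: [0.5749, -0.0742, 0.2619]
eef_rot: [0.899, -0.12, 0.056, -0.417]
ft_force: [-0.3, 0.5, -2.7]
width: 0.0177
```

```bash
python3 - <<'E'
from h import *
s=r.read_state();print(s["ee_pos"],s["width"],s["ft_force"],s["joint_positions"],(Ro.from_quat(s["eef_rot"])).apply([0,.189,-.003])+s["ee_pos"])
W=eyes.camera("wrist");S=eyes.camera("side");T=eyes.camera("top")
cv2.imwrite("pics/k.png",cv2.cvtColor(np.vstack([np.hstack([cv2.resize(S["image"][40:240,250:450],(300,300)),cv2.resize(T["image"][140:300,380:540],(300,300))]),cv2.resize(W["image"],(600,300))]),cv2.COLOR_RGB2BGR))
E
```

```text
[ 0.57486891 -0.07419277  0.26193833] 0.017707052114161317 [-0.29404983  0.49393114 -2.67945771] [ 0.86153642  0.37386965 -0.38521569  1.55290289 -0.70634482  1.49662528
 -1.20144474] [ 0.5422541  -0.19417388  0.11956274]
```

View pics/k.png

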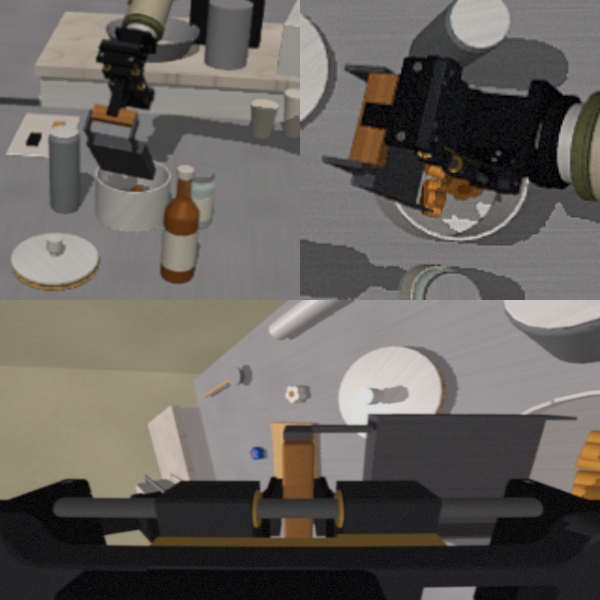

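The tray looks empty and the wrist weight fell from 4.6 N to 2.7 N (tray only); the cakes are in the canister. Lifting straight up before levelling.

```bash
python3 - <<'E'
from h import *
rows(dict(lip=[.542,-.19,.14],hd=-105,tilt=50),dict(lip=[.543,-.185,.18],hd=-105,tilt=47),dict(lip=[.544,-.175,.225],hd=-105,tilt=40),dict(lip=[.545,-.165,.26],hd=-105,tilt=31),dict(lip=[.547,-.155,.28],hd=-105,tilt=22))
E
```

```text
[-0.008, -0.077, -0.059, 0.002, -0.002, 0.001, 5]
[-0.009, -0.245, -0.119, -0.031, -0.002, 0.001, 5]
[-0.017, -0.434, -0.112, -0.109, -0.002, 0.001, 5]
[-0.025, -0.561, -0.044, -0.209, -0.002, 0.001, 5]
[-0.029, -0.609, 0.066, -0.309, -0.002, 0.001, 5]
```

Call:
play_rows(motion=[[-0.008,-0.077,-0.059,0,0,0,5],[-0.009,-0.245,-0.119,-0.031,0,0,5],[-0.017,-0.434,-0.112,-0.109,0,0,5],[-0.025,-0.56,-0.044,-0.209,0,0,5],[-0.029,-0.61,0.066,-0.309,0,0,5]])

```text
time: 18.25
ee_pos: [0.5934, 0.015, 0.3527]
eef_rot: [0.973, -0.129, 0.03, -0.187]
ft_force: [1.0, 0.1, -4.3]
width: 0.0176
```

```bash
python3 - <<'E'
from h import *
T=eyes.camera("top");S=eyes.camera("side")
for n,c in(("board T",T),("board S",S)):
    for q in eyes.regions_of(c,"board")[:2]:
        cs=max(cv2.findContours(q["region"].astype(np.uint8),0,2)[0],key=cv2.contourArea)[:,0].astype(float)
        b=cv2.minAreaRect(np.array([atz(c,p,.015)[:2] for p in cs],np.float32)); print(n,round(q["p"],2),np.round(b[0],3),np.round(b[1],3),b[2])
s=r.read_state();print(s["ee_pos"],s["width"],s["joint_positions"],s["time"])
rows(dict(tcp=[.59,.045,.32],hd=-98,tilt=13),dict(tcp=[.58,.08,.315],hd=-90,tilt=6),dict(tcp=[.565,.12,.31],hd=-81,tilt=2),dict(tcp=[.55,.155,.3],hd=-71,tilt=0),dict(tcp=[.53,.19,.29],hd=-61,tilt=0))
E
```

```text
board T 0.79 [0.55 0.26] [0.152 0.229] 79.06266784667969
board S 0.74 [0.549 0.269] [0.162 0.233] 78.67778778076172
[0.59252168 0.0166105  0.35039863] 0.01737131208590357 [ 0.52837     0.20007159 -0.46265961  1.35561867 -0.28912376  1.52962793
 -1.75291173] 18.45
[-0.05, -0.067, 0.191, -0.101, -0.027, -0.073, 5]
[-0.143, -0.202, 0.272, -0.177, -0.044, -0.161, 5]
[-0.268, -0.354, 0.36, -0.219, -0.059, -0.261, 5]
[-0.386, -0.475, 0.462, -0.237, -0.076, -0.372, 5]
[-0.528, -0.589, 0.562, -0.232, -0.098, -0.482, 5]
```

Call:
play_rows(motion=[[-0.05,-0.067,0.19,-0.1,-0.027,-0.073,5],[-0.143,-0.2,0.272,-0.177,-0.044,-0.161,5],[-0.268,-0.354,0.36,-0.219,-0.059,-0.261,5],[-0.386,-0.475,0.462,-0.237,-0.076,-0.372,5],[-0.528,-0.589,0.562,-0.232,-0.098,-0.482,5]])

```text
time: 19.08
ee_pos: [0.53, 0.1884, 0.288]
eef_rot: [0.968, 0.251, -0.002, -0.001]
ft_force: [-0.5, 0.4, -2.3]
width: 0.0176
```

```bash
python3 - <<'E'
from h import *
s=r.read_state();print(s["ee_pos"],s["width"],s["ft_force"],s["time"])
rows(dict(tcp=[.51,.22,.27],hd=-51,tilt=0),dict(tcp=[.495,.245,.24],hd=-41,tilt=0),dict(tcp=[.48,.263,.205],hd=-31,tilt=0),dict(tcp=[.467,.275,.17],hd=-21,tilt=0),dict(tcp=[.463,.278,.14],hd=-11,tilt=0))
E
```

```text
[0.52996836 0.18836597 0.28803468] 0.01755516351807427 [-0.45697662  0.43255607 -2.2743398 ] 19.075
[-0.01, -0.187, 0.091, -0.002, 0.002, -0.11, 5]
[-0.015, -0.332, 0.241, -0.002, 0.002, -0.222, 5]
[-0.036, -0.447, 0.416, -0.002, 0.001, -0.333, 5]
[-0.063, -0.53, 0.592, -0.002, 0.001, -0.444, 5]
[-0.073, -0.553, 0.742, -0.002, 0.001, -0.555, 5]
```

Call:
play_rows(motion=[[-0.01,-0.187,0.09,0,0,-0.11,5],[-0.015,-0.332,0.24,0,0,-0.222,5],[-0.036,-0.447,0.416,0,0,-0.333,5],[-0.063,-0.53,0.592,0,0,-0.444,5],[-0.073,-0.553,0.742,0,0,-0.555,5]])

```text
time: 19.7
ee_pos: [0.4635, 0.2767, 0.1389]
eef_rot: [0.772, 0.636, -0.002, -0.001]
ft_force: [1.1, -0.3, -2.4]
width: 0.018
```

```bash
python3 - <<'E'
from h import *
s=r.read_state();print(s["ee_pos"],s["width"],s["ft_force"],s["time"])
rows(*[dict(tcp=[.463,.278,z],hd=-11,tilt=0) for z in (.11,.075,.045,.025,.017)])
E
```

```text
[0.46347481 0.27671182 0.1389232 ] 0.018019779063262607 [ 1.06115006 -0.28789629 -2.35598408] 19.7
[0.006, -0.003, 0.145, -0.003, 0.001, -0.0, 5]
[0.006, -0.002, 0.32, -0.003, 0.001, -0.0, 5]
[0.006, -0.002, 0.47, -0.003, 0.001, -0.0, 5]
[0.006, -0.001, 0.57, -0.003, 0.001, -0.0, 5]
[0.006, -0.001, 0.61, -0.003, 0.001, -0.0, 5]
```

Call:
play_rows(motion=[[0,0,0.145,0,0,0,5],[0,0,0.32,0,0,0,5],[0,0,0.47,0,0,0,5],[0,0,0.57,0,0,0,5],[0,0,0.61,0,0,0,5]])

```text
time: 20.32
ee_pos: [0.464, 0.2762, 0.0171]
eef_rot: [0.774, 0.633, -0.002, -0.001]
ft_force: [-0.1, 0.3, -1.3]
width: 0.0175
```

Call:
play_rows(motion=[[0,0,0.01,0,0,0,5],[0,0,0.01,0,0,0,5]])

```text
time: 20.58
ee_pos: [0.4645, 0.2773, 0.0167]
eef_rot: [0.773, 0.634, -0.001, -0.001]
ft_force: [0.3, -0.3, -2.6]
width: 0.0175
```

Call:
play_rows(motion=[[0,0,0.008,0,0,0,5],[0,0,0.01,0,0,0,5],[0,0,0.01,0,0,0,57],[0,0,0.01,0,0,0,57],[0,0,0.01,0,0,0,57]])

```text
time: 21.2
ee_pos: [0.4641, 0.277, 0.0139]
eef_rot: [0.773, 0.634, -0.001, -0.001]
ft_force: [0.0, -0.2, 1.0]
width: 0.0394
```

Call:
play_rows(motion=[[0,0,0.01,0,0,0,57],[0,0,-0.1,0,0,0,57],[0,0,-0.35,0,0,0,57],[0,0,-0.65,0,0,0,57],[0,0,-0.95,0,0,0,57]])

```text
time: 21.82
ee_pos: [0.4643, 0.2768, 0.2056]
eef_rot: [0.773, 0.634, -0.001, -0.001]
ft_force: [1.0, 0.5, -0.5]
width: 0.0493
```

Call:
play_rows(motion=[[0,-0.2,-0.2,0,0,0,57],[0,-0.45,-0.3,0,0,0,57],[0,-0.6,-0.3,0,0,0,57],[0,-0.6,-0.3,0,0,0,57]])

```text
time: 22.32
ee_pos: [0.3456, 0.3013, 0.2648]
eef_rot: [0.772, 0.635, -0.001, 0.0]
ft_force: [1.3, 0.3, 0.9]
width: 0.0496
```

```bash
python3 - <<'E'
from h import *
s=r.read_state();print(s["ee_pos"],s["width"],s["ft_force"],s["time"])
T=eyes.camera("top");S=eyes.camera("side");save(T,"l_t.png")
for n,z in(("tray_grip",.06),("tray_lip",.018),("tray",.015),("lid",.004),("lid_knob",.052),("canister",0),("oil",0),("gas",0),("jar",0)):
    print(n,[ (round(a[0]["p"],2),atz(c,a[0]["xy"],z).round(3)[:2]) for c in(T,S) for a in [eyes.landmark_of(c,n)] if a])
for q in eyes.landmark_of(T,"cake2"): print(np.round(q["xy"]),round(q["p"],2),atz(T,q["xy"],.01).round(3))
cv2.imwrite("pics/l.png",cv2.cvtColor(np.hstack([cv2.resize(T["image"][120:320,200:520],(400,250)),cv2.resize(S["image"][100:300,230:430],(250,250)),]),cv2.COLOR_RGB2BGR))
E
```

```text
[0.34556314 0.30134328 0.26476069] 0.049636385016290585 [1.25831101 0.29254409 0.89948208] 22.325
tray_grip [(0.69, array([0.466, 0.275])), (0.66, array([0.458, 0.281]))]
tray_lip [(0.83, array([0.651, 0.247])), (0.8, array([0.653, 0.252]))]
tray [(0.57, array([0.557, 0.259])), (0.63, array([0.552, 0.269]))]
lid [(0.8, array([ 0.668, -0.015])), (0.91, array([ 0.67 , -0.012]))]
lid_knob [(0.88, array([ 0.677, -0.009])), (0.74, array([ 0.669, -0.006]))]
canister [(0.72, array([ 0.691, -0.238]))]
oil [(0.66, array([ 0.427, -0.008])), (0.73, array([ 0.429, -0.006]))]
gas [(0.81, array([ 0.686, -0.23 ])), (0.62, array([ 0.686, -0.235]))]
jar [(0.94, array([ 0.392, -0.222])), (0.65, array([ 0.379, -0.22 ]))]
[271. 152.] 0.89 [0.731 0.202 0.01 ]
[472. 224.] 0.81 [ 0.552 -0.277  0.01 ]
[448. 225.] 0.75 [ 0.549 -0.222  0.01 ]
[465. 230.] 0.69 [ 0.537 -0.26   0.01 ]
[446. 245.] 0.61 [ 0.502 -0.214  0.01 ]
[180. 209.] 0.5 [0.592 0.418 0.01 ]
[356. 278.] 0.41 [ 0.426 -0.001  0.01 ]
```

View pics/l.png

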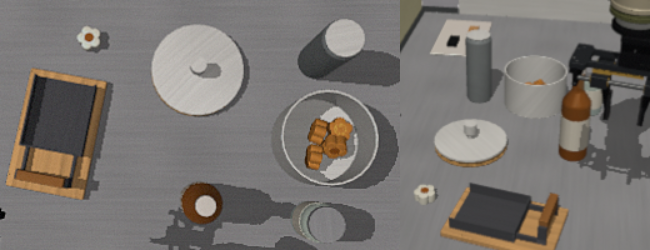

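```bash
python3 - <<'E'
from h import *
T=eyes.camera("top");S=eyes.camera("side")
a=T["image"][185:275,415:505].copy();b=S["image"][130:200,300:380].copy()
cv2.imwrite("pics/m.png",cv2.cvtColor(np.hstack([cv2.resize(a,(400,400),interpolation=2),cv2.resize(b,(400,400),interpolation=2)]),cv2.COLOR_RGB2BGR))
for c in(T,S):
    ring=np.array([[.532+.081*np.cos(t),-.232+.081*np.sin(t),.1] for t in np.arange(0,6.3,.05)])
    print(proj(c,ring).min(0).round(),proj(c,ring).max(0).round())
E
```

```text
[426. 193.] [502. 268.]
[314. 144.] [363. 168.]
```

View pics/m.png

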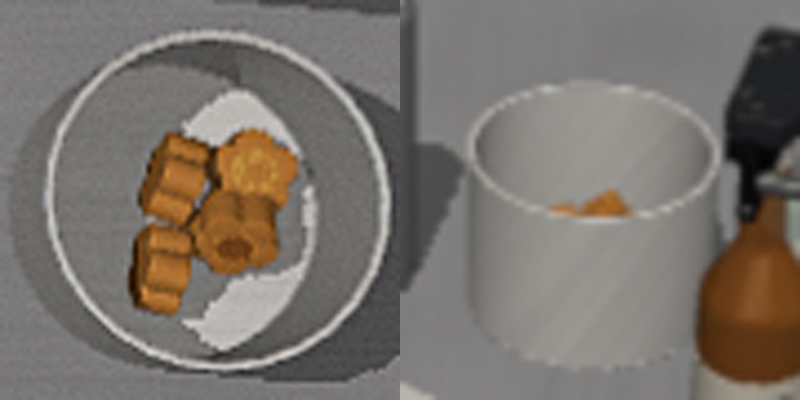

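All four cakes lie well below the rim, and the rim (px 425–502 by 192–268 in the top view) coincides with its starting outline. Handing in.

```bash
python3 -c "
from bench import job
print(job.close_job())"
```

```text
the job is handed in; nothing more can be done
None
```

The job is done and handed in at about 22.5 s of the 67 s allowed. No verdict was reported. The lid is on the cork pad, all four cakes are in the canister, and the empty tray is back on its board.

**Last checks**
- **Lid:** it lies flat, knob up, about 5–10 mm from the pad's centre.
- **Cakes:** all four were seen inside the canister, well below the rim.
- **Canister:** the rim's outline is where it was at the start. The network's "canister" point landed on the gas can, so I dropped it and used the rim outline.
- **Tray:** it is within about 1 cm of the board's middle and roughly along its length (lip and grip points give -8 to -9°, the board -11°).
- **Oil, gas can and jar:** the network positions match the start to within 1 cm, which is its own scatter.
- **Gripper:** it is clear of everything.

**What disagreed**
- **Short fingers:** the pictures showed the fingertips about 33 mm behind the reported TCP. The first grasp therefore closed just above the knob and disturbed nothing. I gripped lower from then on, and both the knob and the bar held.
- **Wrist force:** it showed stray values while moving, for example 4.3 N just after tipping, when the empty tray weighs about 2.6 N. It settled at 2.3–2.7 N, which fits an empty tray.

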